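# Wedge the balance carrier up to its gauge finger

## Task

The small balance sits on a hinged carrier plate whose front lip hangs low. Take the long levelling wedge by its upright grip block, slide it nose first along the bench under the middle of the lip, square to it, and push on until the lip comes up against the underside of the gauge finger and the wedge is nipped snug there; push steadily and stop when you feel it go firm, never ramming it. Let go with the wedge lying flat and holding the lip up by itself; do not touch the carrier or balance with the robot, and leave everything else on the bench where it is.

Things in the scene. Friction and masses are not known exactly. Their poses are not given: they have to be found in the camera images.
- stand: Fixed stand: grey hinge foot at the back, rubber rests, gauge post. Origin: straight below the middle of the carrier's front lip edge, packed up by an unknown 0 to 4 mm above the bench (bench: z = 0). +x runs level from the lip in under the carrier to the hinge (the way the wedge goes in), +y along the lip to the gauge post, z up. Under the plate it is clear for y within 55 mm, 180 mm deep.
- carrier: Hinged aluminium plate, 200 mm from hinge to lip, 170 wide, 8 thick, carrying a low white balance that starts 40 mm behind the lip and stays below 85 mm. Origin on the hinge, at x = 200, z = 30 mm of the stand. Hangs by 0.06 rad at first (lip 12 mm low), level at the finger. The lip weighs 2 to 4 N on a wedge: lifting takes a level push of about 4 to 9 N.
- lip (a point): On top of the carrier's lip (rounded edge, 4 mm radius), 75 mm from the lip's middle towards the gauge post, below the finger. The lip's underside is 8 mm lower: at the start 14 to 18 mm above the bench, at the mark 26 to 30 mm.
- mark (a point): Height mark: underside of the steel finger, straight above point lip, 34 mm above the stand's origin; a hard stop. The 14 mm square post stands 108 mm from the lip's middle, 56 mm high. With the lip against the finger the push climbs, 2 to 4 N per mm. Snug: the wedge bears on the lip with over 6 N (a level push of 13 to 18 N does it); over 25 N there damages the hinge.
- wedge: Loose aluminium wedge, long and slim, with an upright grip block; 150 mm long, 40 wide, 0.16 kg. Origin: centre of its underside; +x to the thin nose, z up. Its top rises from 5 mm at x = +75 mm to 35 mm at x = -45 mm (1 in 4). Grip block centred at x = -60 mm: 30 mm long (x), 28 wide (y), 60 high; grip it across y. Friction about 0.6, varying: once in, it stays in.
- nose (a point): Middle of the wedge's thin front edge, at its underside (x = +75 mm of the wedge).
- chock: Short steep aluminium chock, 70 mm long, 40 mm wide, 38 mm high at the thick end, without a grip block; lies near the wedge, not to be used. Origin: centre of its underside.
- weight_big: Steel knob weight, 32 mm wide, 45 mm high; bystander. Origin under its centre.
- weight_small: Steel knob weight, 24 mm wide, 34 mm high; bystander. Origin under its centre.
- reagent: Amber bottle, 60 mm wide, 120 mm high; bystander. Origin under its centre.
- beaker: Glass beaker, 66 mm wide, 85 mm high; bystander. Origin under its centre.
- jar: White jar, 56 mm wide, 70 mm high; bystander. Origin under its centre.
- spirit_level: Small aluminium spirit level, 100 x 22 x 26 mm; bystander. Origin under its centre.
- spatula: Thin steel lab spatula, 160 mm long, 5 mm high, lying flat; bystander. Origin under its centre.
Not all that is in view belongs to the job. Leave any red or turquoise look-alike of the wedge alone.

How it is judged:
By the outcome, as a careful person would: the job done as asked, in the order asked, and still so for the second after the job is handed in, with the robot touching nothing.
It also fails if it takes over 50 s, if anything falls off the work surface, if the arm or the gripper's body presses on something with over 40 N, if the wrist force passes 120 N, or if a joint passes its speed limit or range.

## Robot

A 6-joint arm with a two-finger parallel gripper is mounted at the origin on the work surface. World frame = base frame: x ahead of the robot, y to its left, z up, the work surface at z = 0. Lengths are in m, angles in degrees, forces in N, time in s.
With the tool pointing down it reaches from about 0.325 to 0.775 m from the base axis. Payload 5.5 kg.
Tool frame: the origin (TCP) lies at the centre of the arm's flange, where the gripper is bolted on; the fingertips stand 182 mm ahead of it and the grasp point (between the pads) lies 163 mm ahead of it; z points along the fingers, y is the line along which they close (so a half turn about z gives the same grasp; the last joint's range is limited). The gripper opens to 88 mm and grips with 3 to 60 N. Pads are 20 mm wide; open, the fingers measure 115 mm over their backs; the gripper's body (75 mm by 178 mm) begins 61 mm behind the grasp point.
Start: joints at [73.356, 5.22, 70.514, -0, 104.267, -3.249], TCP at [0.139, 0.584, 0.405] pointing down, gripper open.
Joint ranges: [-164.24, 164.24], [-49.07, 125.15], [9.68, 141.18], [-86.29, 266.29], [3.28, 154.24], [-151.56, 151.56]. Speed limits (degrees/s): [147.25, 147.25, 172.46, 180, 180, 180].

## Interface

Orientations are given as [roll, pitch, yaw] about the fixed x, y, z axes, in that order (R = Rz(yaw) Ry(pitch) Rx(roll)).
In Python, from station import r gives the robot as it stands. The module is installed in compiled form; this text tells all that it offers. Calls block until the motion is done:
- r.reach(position, orientation): joint-space move of the TCP to a pose.
- r.servo_line(position, rotation=None, speed=0.15): straight line of the TCP; rotation=None keeps the orientation; speed is the mean speed in m/s.
- r.move_joints(angles): joint-space move.
- r.let_go() and r.grab(squeeze=None): open the fingers fully, or close them until they stop; squeeze is the grip in N (None keeps the last).
- r.wait(seconds).
- r.inverse_kinematics(position, orientation): joint angles nearest the present ones, or None.
- r.sense(): the state.
- r.snapshot(name): name is "scene" or "top" or "wrist"; returns a dict with "frame" (400x640x3 uint8, red, green, blue), "fx", "fy", "cx", "cy" (pixels), "R" (3x3) and "t" (3): a world point X has camera coordinates R X + t. Camera axes: x right, y down, z forward; pixel columns grow to the right and rows downward; lengths in m; the calibration is good to about 2 mm. A picture is of the moment at which its call begins. There is no depth.
A pose or a line that the arm cannot do raises r.IKError and nothing moves.
- r.hand_in(): hands the job in; it is judged then, once.
The state is a dict: "clock": time; "joints": joint angles; "joint_vel": joint speeds; "joint_torque": joint torques, N m; "tcp_pos": TCP position; "orientation": TCP orientation; "contact_force": force on the tool from outside, world axes, zero at the start; "torque": the same for the moment, N m; "opening": finger opening in m; "gripper_force": force on a finger pad.
Only numpy, scipy, OpenCV 4.12 (cv2) and the standard library are available. Lean on these libraries where they do the work, as an engineer would, in place of code of your own. Each camera call takes 0.05 s, during which the arm holds its last target. There are 200 camera calls.

## Working session

There is one attempt and no reset: what is moved stays moved. The work goes in short steps, each a Python script; the robot and the scene stay as the last script left them, time stands still between calls to the robot, and variables do not carry over. Pictures are saved under pics/ and viewed, at most 10 in all, crops included, and the job is handed in when it is done.

```bash
mkdir -p pics; cat > h.py <<'E'
import numpy as np, cv2
from station import r
def snap(n,f):
    s=r.snapshot(n); cv2.imwrite('pics/'+f,cv2.cvtColor(s['frame'],cv2.COLOR_RGB2BGR))
    np.savez('pics/'+f+'.npz',**{k:np.array(v) for k,v in s.items()}); return s
def load(f): return dict(np.load('pics/'+f+'.npz'))
def cast(s,uv,z):
    R=np.array(s['R']);t=np.array(s['t'])
    uv=np.atleast_2d(uv).astype(float)
    d=np.c_[(uv[:,0]-s['cx'])/s['fx'],(uv[:,1]-s['cy'])/s['fy'],np.ones(len(uv))]@R
    c=-R.T@t
    return c+d*((z-c[2])/d[:,2])[:,None]
def proj(s,X):
    p=np.atleast_2d(X)@np.array(s['R']).T+np.array(s['t'])
    return np.c_[p[:,0]/p[:,2]*s['fx']+s['cx'],p[:,1]/p[:,2]*s['fy']+s['cy']]
E
python3 - <<'E'
from h import *
for n in('scene','top'):
    s=snap(n,n+'1.png'); print(n,s['fx'],-np.array(s['R']).T@s['t'],np.array(s['R'])[2])
q=r.sense();print(q['clock'],q['orientation'],q['contact_force'])
E
```

```text
scene 393.0338753798172 [ 0.81974605 -0.43315694  0.96269313] [-0.31504547  0.43876731 -0.84156378]
top 395.115166390112 [0.24970045 0.02019559 1.39479313] [ 0.19130462 -0.00845137 -0.98149433]
0.1 [-1.79900239e+02 -4.89511065e-03  1.66601206e+02] [0.31549801 0.30754592 0.02407709]
```

View pics/top1.png

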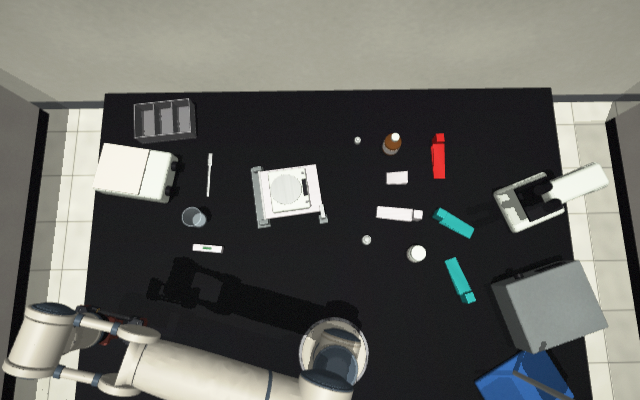

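View pics/scene1.png

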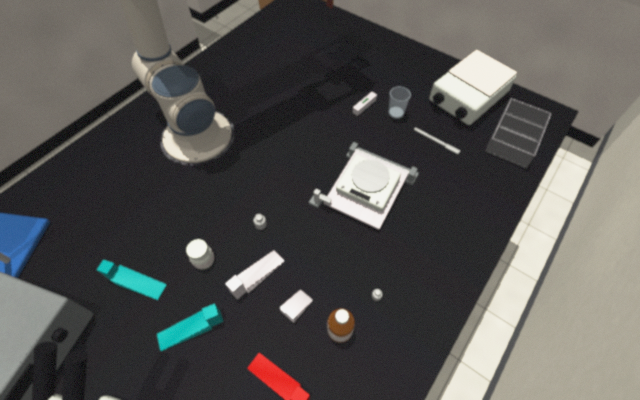

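The top view shows the white wedge at (377..422, 213) with its block at (418,215). The white chock is at (397,178), without a block. The turquoise look-alikes are at (454,222) and (460,280), and the red one is at (438,156). The carrier's lip is its right edge, (318,165)–(326,215), with the gauge post at (323,218) and the hinge on the left. I'll confirm this in an enlarged crop and measure.

```bash
python3 - <<'E'
from h import *
a=cv2.imread('pics/top1.png')[120:260,240:440]; b=cv2.imread('pics/scene1.png')[135:310,220:430]
a=cv2.resize(a,(800,560),interpolation=cv2.INTER_CUBIC)[:, :]; cv2.imwrite('pics/ctop.png',a)
cv2.imwrite('pics/cscene.png',cv2.resize(b,None,fx=3.4,fy=3.4,interpolation=cv2.INTER_CUBIC))
s=load('top1.png')
for u,v,z in[(377,212,.005),(422,215,.06),(318,165,.02),(326,218,.056),(258,195,.03),(100,330,0),(105,95,0),(551,88,0)]: print(u,v,cast(s,(u,v),z).round(3))
g=s['frame'].astype(int); m=((g.min(2)>120)).astype(np.uint8)
cs,_=cv2.findContours(m,cv2.RETR_EXTERNAL,cv2.CHAIN_APPROX_NONE)
for c in cs:
    x,y,w,h=cv2.boundingRect(c)
    if 250<x<430 and 120<y<270 and w*h>30: print((x,y,w,h),cv2.minAreaRect(c))
E
```

```text
377 212 [[ 0.474 -0.164  0.005]]
422 215 [[ 0.452 -0.311  0.06 ]]
318 165 [[0.646 0.044 0.02 ]]
326 218 [[0.447 0.018 0.056]]
258 195 [[0.537 0.256 0.03 ]]
100 330 [[ 0.087  0.785 -0.   ]]
105 95 [[0.938 0.846 0.   ]]
551 88 [[ 0.944 -0.849  0.   ]]
(408, 245, 18, 17) ((416.5, 253.0), (16.0, 17.0), 90.0)
(362, 235, 9, 10) ((366.5000305175781, 239.50003051757812), (8.485280990600586, 8.485280990600586), 45.0)
(376, 206, 47, 16) ((399.123779296875, 213.7623748779297), (45.77170944213867, 12.835980415344238), 5.710593223571777)
(386, 171, 22, 14) ((396.5, 177.5), (13.0, 21.0), 90.0)
(251, 164, 77, 64) ((288.9344787597656, 194.16136169433594), (60.97046661376953, 72.03050994873047), 85.53284454345703)
(355, 137, 6, 6) ((357.5, 139.5), (5.0, 5.0), 90.0)
(391, 133, 9, 8) ((395.0, 136.5), (7.0, 8.0), 90.0)
```

View pics/ctop.png

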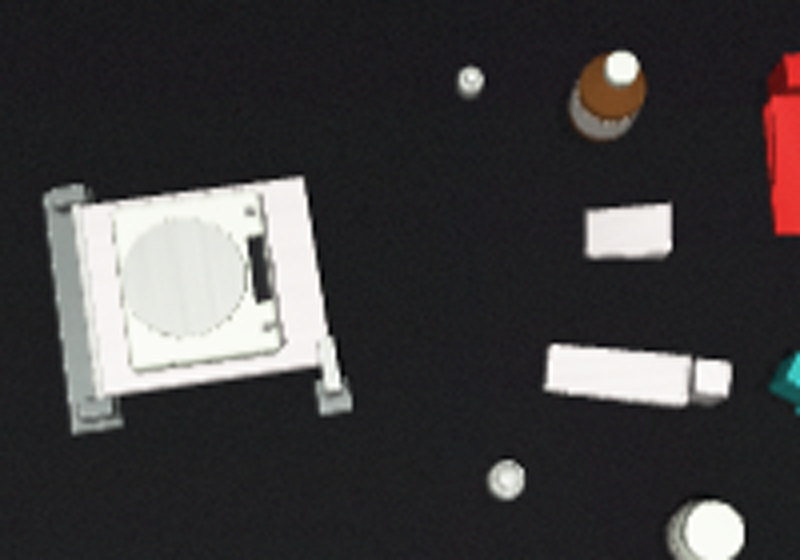

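View pics/cscene.png

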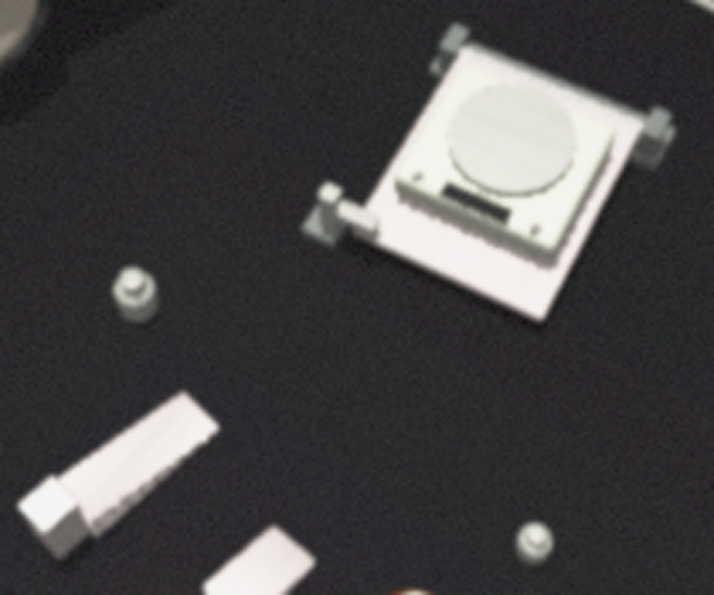

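The crop confirms the white 1-in-4 wedge with the block: nose edge at crop (547,367), block top at crop (712,380). The chock at crop (628,231) has no block. The lip edge runs from (303,177) to about (325,365), with the gauge post and finger at its lower end. I'll measure from these and go above the wedge.

```bash
cat > g.py <<'E'
from h import *
def goto_yaw(pos,yaw):
    best=None
    for y in(yaw,yaw+180):
        q=r.inverse_kinematics(pos,[180,0,(y+180)%360-180])
        if q is not None and (best is None or abs(q[5])<abs(best[0][5])): best=(q,(y+180)%360-180)
    return best
E
python3 - <<'E'
from g import *
s=load('top1.png'); f=lambda u,v,z: cast(s,(240+u/4-.375,120+v/4-.375),z)[0]
n1,n2=f(550,345,.005),f(545,391,.005); b=[f(*p,.06) for p in((695,358),(732,360),(730,400),(693,402))]
nose=(n1+n2)/2; blk=np.mean(b,0)
print('nose',nose,'w',np.linalg.norm(n1-n2),'blk',blk,'d',np.linalg.norm((nose-blk)[:2]))
wy=np.degrees(np.arctan2(*(nose-blk)[[1,0]])); print('wyaw',wy,[np.linalg.norm(b[i]-b[i-1]) for i in range(4)])
l1,l2,h1,h2=f(303,177,.024),f(326,365,.024),f(75,205,.036),f(100,395,.036)
print(l1,l2,h1,h2,[np.linalg.norm(a-c) for a,c in((l1,l2),(h1,h2),(l1,h1),(l2,h2))])
for a,c in((l1,h1),(l2,h2),(l2,l1),(h2,h1)): print(np.degrees(np.arctan2(*(c-a)[[1,0]])))
p=[blk[0],blk[1],.40]; q,y=goto_yaw(p,wy); print(q,y)
r.reach(p,[180,0,y]); snap('wrist','w1.png'); snap('top','top2.png'); snap('scene','scene2.png'); print(r.sense()['clock'])
E
```

```text
nose [ 0.47521226 -0.1625008   0.005     ] w 0.04189151290045435 blk [ 0.45368216 -0.29605896  0.06      ] d 0.1352823995552287
wyaw 80.8424795849234 [np.float64(0.03820616134737662), np.float64(0.031738562060908755), np.float64(0.034765622094833415), np.float64(0.03172661429014689)]
[0.64944918 0.05312798 0.024     ] [0.4777817  0.03466585 0.024     ] [0.62318773 0.2554605  0.036     ] [0.45248058 0.23083968 0.036     ] [np.float64(0.1726573852633758), np.float64(0.17247352235722443), np.float64(0.20438226325666572), np.float64(0.19816235897283027)]
97.39527768767215
97.34903834626802
6.138334186298839
8.207081737392636
[-36.72553847  -3.82791599  80.10317077   0.         103.72474522
 -27.56801805] 80.84247958492341
3.5167
```

View pics/w1.png

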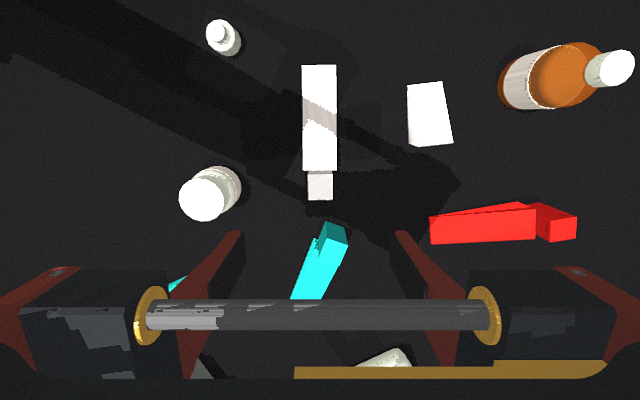

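The wrist view shows the wedge clearly: nose edge (302–336, 65), block top (308–333, 172–200). I'll measure it here, then descend.

```bash
python3 - <<'E'
from g import *
s=load('w1.png'); t=load('top2.png')
g=s['frame'].astype(int); m=((g.min(2)>90)&(np.ptp(g,2)<40)).astype(np.uint8)
for n,u,v,z in(('nose',302,65,.005),('nose',336,65,.005),('body',302,169,.035),('body',337,169,.035),('blk',308,172,.06),('blk',333,172,.06),('blk',333,199,.06),('blk',308,199,.06)):
    print(n,cast(s,(u,v),z)[0].round(4))
B=np.mean(cast(s,[(308,172),(333,172),(333,199.5),(308,199.5)],.06),0); N=np.mean(cast(s,[(302,65),(336,65)],.005),0)
d=(N-B)[:2]; print('blk',B,'nose',N,'d',np.linalg.norm(d),'yaw',np.degrees(np.arctan2(d[1],d[0])))
e1=cast(s,[(302,65)],.005)-cast(s,[(302,169)],.035);e2=cast(s,[(336,65)],.005)-cast(s,[(337,169)],.035)
for e in(e1,e2):print('side yaw',np.degrees(np.arctan2(e[0,1],e[0,0])))
E
```

```text
nose [ 0.4579 -0.16    0.005 ]
nose [ 0.4975 -0.1663  0.005 ]
body [ 0.439  -0.2768  0.035 ]
body [ 0.4802 -0.2834  0.035 ]
blk [ 0.447 -0.277  0.06 ]
blk [ 0.4744 -0.2814  0.06  ]
blk [ 0.4699 -0.3122  0.06  ]
blk [ 0.4418 -0.3077  0.06  ]
blk [ 0.45822904 -0.29489065  0.06      ] nose [ 0.47771395 -0.1631382   0.005     ] d 0.13318547016024676 yaw 81.58748814156489
side yaw 80.80065227515134
side yaw 81.61565225468489
```

```bash
python3 - <<'E'
from g import *
y=81.2; p=np.array([.4575,-.2945]); O=[180,0,y]
r.reach([*p,.30],O); r.servo_line([*p,.203],speed=.1)
print('pre',r.sense()['contact_force'].round(2) if hasattr(r.sense()['contact_force'],'round') else r.sense()['contact_force'])
r.grab(40); s=r.sense(); print(s['opening'],s['gripper_force'],s['tcp_pos'],s['contact_force'])
P=np.array(s['tcp_pos']); r.servo_line([P[0],P[1],P[2]+.012],speed=.05)
L=np.array([.5636,.0439]); a=np.radians(97.3); X=np.array([np.cos(a),np.sin(a)])
T=L-X*(.135+.05); print('T',T,goto_yaw([*T,P[2]+.012],97.3))
r.servo_line([*T,P[2]+.012],[180,0,97.3],speed=.1)
s=r.sense(); print(s['clock'],s['contact_force'],s['opening'],s['tcp_pos'],s['joints'])
snap('wrist','w3.png');snap('top','top3.png');snap('scene','scene3.png')
E
```

```text
pre [ 0.08 -0.12 -0.25]
0.027789358869997526 39.97647821903229 [ 0.45748839 -0.29449613  0.20299101] [-0.09514066 -0.07638857  0.04296658]
T [ 0.58710695 -0.13960047] (array([-16.60500734,   8.35496429,  86.46763429,   0.        ,
        85.17740142, -23.90500734]), 97.30000000000001)
8.625 [ 0.18538354 -0.26628657 -1.77446489] 0.02764279043053934 [ 0.58693237 -0.13994968  0.21500155] [-1.66391210e+01  8.34279646e+00  8.64799014e+01 -8.88154495e-03
  8.51804157e+01 -2.39065417e+01]
```

View pics/w3.png

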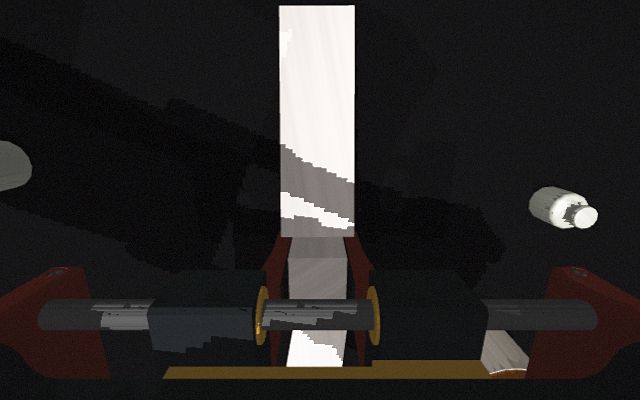

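The wedge is held square in the jaws (sides at columns 280 and 354, nose at row 6), with the lip just out of view. I'll check alignment with the two fixed views around the lip.

```bash
python3 - <<'E'
from h import *
a=cv2.imread('pics/top3.png')[155:235,245:385]; b=cv2.imread('pics/scene3.png')[140:260,300:430]
a=cv2.resize(a,None,fx=5,fy=5,interpolation=cv2.INTER_CUBIC); cv2.imwrite('pics/c3.png',a)
b=cv2.resize(b,None,fx=5,fy=5,interpolation=cv2.INTER_CUBIC);cv2.imwrite('pics/c3b.png',b)
E
```

```text
(no output)
```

View pics/c3.png

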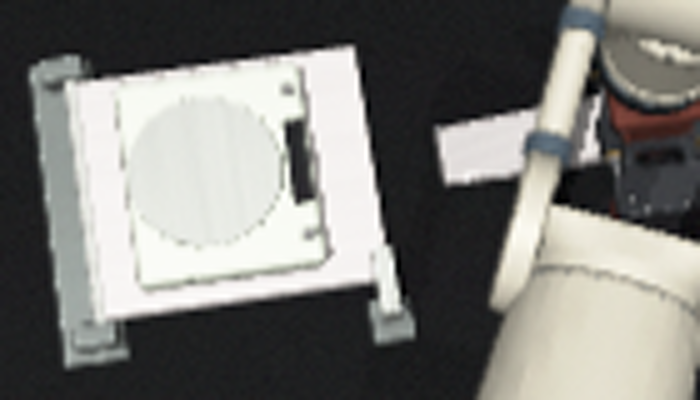

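View pics/c3b.png

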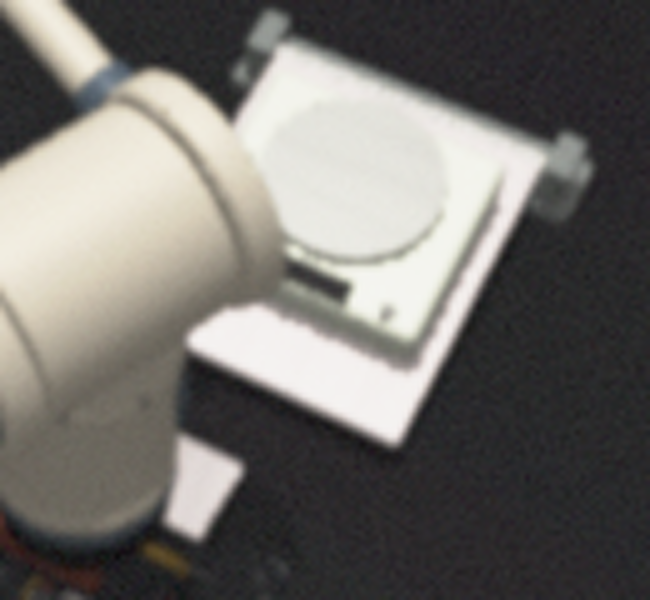

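Both views agree that the plate is clear and the nose (crop 436,127–447,186) faces the middle of the lip. I'll fit the edges to sub-pixel accuracy for the lip line, the plate's middle line and the nose.

```bash
python3 - <<'E'
from h import *
from scipy.ndimage import map_coordinates as mc
s=load('top3.png'); g=cv2.GaussianBlur(s['frame'],(3,3),.6).min(2).astype(float)
P=lambda u,v: np.array([245+u/5-.4,155+v/5-.4])
def edge(a,b,z,n=25):   # sub-pixel half-level crossings along normals of guess a-b
    d=(b-a)/np.linalg.norm(b-a); nn=np.array([-d[1],d[0]]); o=np.arange(-4,4.01,.1); pts=[]
    for k in np.linspace(.06,.94,n):
        q=a+k*(b-a)+o[:,None]*nn; w=mc(g,[q[:,1],q[:,0]],order=1)
        h=(w.max()+w.min())/2; i=np.where(np.diff(np.sign(w-h)))[0]
        if len(i) and np.ptp(w)>60: pts.append(q[i[np.argmin(abs(o[i]))]])
    W=cast(s,np.array(pts),z)[:,:2]
    vx,vy,x,y=cv2.fitLine(W.astype(np.float32),cv2.DIST_HUBER,0,.001,.001).ravel()
    e=np.array([vx,vy]); e*=np.sign(e@(cast(s,b,z)-cast(s,a,z))[0,:2]); c=np.array([x,y])
    print(len(pts),'yaw',np.degrees(np.arctan2(e[1],e[0])).round(2),'mid',c.round(4),'res',np.std((W-c)@[-e[1],e[0]]).round(4)); return c,e
lf,ln,hf,hn=P(355,45),P(383,285),P(66,83),P(93,318)
lip=edge(ln+(lf-ln)*.2,lf,.0225)
sf=edge(lf,hf,.031);sn=edge(ln+(hn-ln)*.08,hn,.031)
nose=edge(P(447,186),P(436,127),.017,9); n1=edge(P(436,127),P(515,110),.023,9); 
def isec(p,q):
    k=np.linalg.solve(np.c_[p[1],-q[1]],q[0]-p[0]); return p[0]+k[0]*p[1]
A,B=isec(lip,sf),isec(lip,sn); print('corners',A,B,np.linalg.norm(A-B),'mid',(A+B)/2)
E
```

```text
25 yaw 7.99 mid [0.5909 0.0451] res 0.0003
25 yaw 96.83 mid [0.6346 0.1614] res 0.0003
25 yaw 97.34 mid [0.4643 0.1356] res 0.0003
9 yaw 8.96 mid [ 0.5686 -0.0072] res 0.0004
9 yaw -79.0 mid [ 0.5938 -0.0335] res 0.0002
corners [0.647535   0.05302989] [0.47795478 0.02923439] 0.17124161 mid [0.5627449  0.04113214]
```

The lip measures 171 mm (170 given). The nose appears 1.2 mm from where the arm says it is, so I apply the same offset to the lip: its middle is at (0.5639, 0.0422), square direction 97.5°. I'll set the wedge down and slide it to just short of contact.

```bash
cat >> g.py <<'E'
L=np.array([.5639,.0422]); Y=97.5; a=np.radians(Y); X=np.array([np.cos(a),np.sin(a)]); O=[180,0,Y]
def st():
    s=r.sense(); f=np.array(s['contact_force']); p=np.array(s['tcp_pos']); d=(p[:2]-L)@X+.135
    return d*1e3,-f[:2]@X,f[:2]@[-X[1],X[0]],f[2],s['clock'],p[2]
def tgt(d,z): return [*(L+X*(d/1e3-.135)),z]
def show(): print(' '.join('%.2f'%v for v in st()[:5]),'z %.4f'%st()[5])
E
python3 - <<'E'
from g import *
r.servo_line(tgt(-50,.210),O,speed=.06); show()
r.servo_line(tgt(-50,.2035),O,speed=.04); show()
z=.2035
while st()[3]<-.5 and z>.2015:
    z-=.0005; r.servo_line(tgt(-50,z),speed=.02); show()
r.servo_line(tgt(-10,z),speed=.05); show()
r.servo_line(tgt(25,z),speed=.04); show()
print(r.sense()['opening'],z,r.sense()['orientation'])
snap('scene','scene4.png');snap('top','top4.png')
E
```

```text
-50.07 -0.24 -0.14 -1.63 9.03 z 0.2092
-49.93 -0.59 -0.44 -1.53 9.33 z 0.2031
-49.98 0.25 0.13 -1.11 9.58 z 0.2029
-49.96 -0.83 2.10 2.84 9.83 z 0.2029
-9.50 -0.70 0.36 6.04 10.78 z 0.2029
24.91 1.98 -0.11 5.66 11.81 z 0.2029
0.028060724158331933 0.20249999999999999 [1.79965736e+02 1.27078701e-02 9.74866633e+01]
```

```bash
python3 - <<'E'
from g import *
z=.2029; r.servo_line(tgt(25,z),speed=.02); r.wait(.1); show()
d=25
while d<110:
    f=np.mean([st()[1] for _ in range(3)])
    if f>9.5: break
    d+=4 if d<78 else 2
    r.servo_line(tgt(d,z),speed=.02); show()
print(r.sense()['orientation'],r.sense()['opening'])
snap('scene','scene5.png');snap('top','top5.png')
E
```

```text
24.99 2.47 -1.03 4.37 12.26 z 0.2029
29.22 1.77 -0.14 4.77 12.61 z 0.2029
33.27 2.14 0.89 5.01 12.96 z 0.2029
37.27 2.41 -0.08 5.10 13.31 z 0.2029
41.26 1.86 0.32 4.95 13.66 z 0.2029
45.28 1.84 0.22 5.06 14.01 z 0.2029
49.28 2.22 0.47 5.02 14.36 z 0.2029
52.45 5.72 0.39 4.30 14.71 z 0.2029
56.36 7.37 -0.74 4.88 15.06 z 0.2029
60.35 7.30 0.51 3.17 15.41 z 0.2029
64.37 6.78 -0.82 3.48 15.76 z 0.2029
68.38 7.49 -0.59 4.31 16.11 z 0.2030
72.39 6.08 -0.17 3.27 16.46 z 0.2029
76.38 6.73 -0.36 4.58 16.81 z 0.2029
80.37 6.50 0.25 3.76 17.16 z 0.2029
82.34 7.75 -0.59 3.83 17.41 z 0.2029
84.31 7.34 -0.78 4.39 17.66 z 0.2029
86.30 7.22 -0.05 5.06 17.91 z 0.2029
88.31 7.01 -0.20 4.87 18.16 z 0.2029
90.32 7.48 0.20 4.21 18.41 z 0.2029
92.32 6.76 0.60 4.70 18.66 z 0.2029
94.33 7.00 0.28 4.85 18.91 z 0.2029
96.33 6.72 -0.59 3.67 19.16 z 0.2029
98.10 7.16 -1.32 4.50 19.41 z 0.2029
98.97 13.33 0.12 3.05 19.66 z 0.2029
[179.99993371   0.27900338  97.41129592] 0.027780170334663398
```

```bash
python3 - <<'E'
from g import *
def F():
    v=[]
    for _ in range(6): r.wait(.04); v.append(st()[1])
    return np.mean(v)
f=F(); d=st()[0]; print(f); show(); c=d+ .2; n=0
while f<15.5 and n<12:
    c+=.4; n+=1; r.servo_line(tgt(c,.2029),speed=.01); f=F(); print('%.2f %.2f'%(c,f)); show()
E
```

```text
13.585426221747198
98.93 13.27 -0.86 4.23 20.01 z 0.2029
99.53 7.54
98.54 6.72 0.81 3.85 20.56 z 0.2029
99.93 9.03
98.66 8.88 0.75 4.12 21.06 z 0.2029
100.33 10.62
98.78 9.84 0.20 3.74 21.56 z 0.2029
100.73 12.23
98.85 12.51 0.49 3.98 22.06 z 0.2029
101.13 13.84
98.97 14.02 -0.15 3.76 22.56 z 0.2029
101.53 15.51
99.09 15.26 0.22 3.11 23.06 z 0.2029
```

```bash
python3 - <<'E'
from g import *
def F():
    v=[]
    for _ in range(6): r.wait(.04); v.append(st()[1])
    return np.mean(v)
c=101.53; f=0
while f<16.8 and c<102.6:
    c+=.3; r.servo_line(tgt(c,.2029),speed=.01); f=F(); print('%.2f %.2f'%(c,f)); show()
# unload the arm a little so that opening gives no jerk, then let go and rise
d0=c-1.6; r.servo_line(tgt(d0,.2029),speed=.01); r.wait(.2); show()
r.let_go(); r.wait(.2); show(); print(r.sense()['opening'])
snap('wrist','w6.png')
p=r.sense()['tcp_pos']; r.servo_line([p[0],p[1],.30],speed=.08)
r.servo_line([*(L+X*(-.26)),.36],O,speed=.2); show()
snap('wrist','w7.png');snap('top','top7.png');snap('scene','scene7.png')
E
```

```text
101.83 16.31
99.18 17.16 0.20 3.16 23.56 z 0.2029
102.13 17.35
99.27 17.91 0.01 2.60 24.06 z 0.2029
98.86 10.06 -0.35 3.51 24.57 z 0.2029
100.52 -0.62 -0.23 -0.14 25.80 z 0.2029
0.0875131751220254
-124.20 0.43 0.17 0.37 28.53 z 0.3597
```

View pics/w7.png

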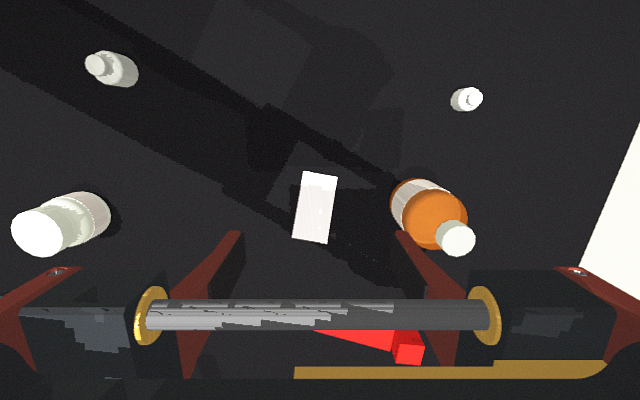

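The wrist is too far back to see the wedge; it shows only the chock (315,207), bottle and weights, apparently undisturbed. For my last picture I'll combine the two fixed views around the lip.

```bash
python3 - <<'E'
from h import *
a=cv2.imread('pics/top7.png')[155:235,250:370]; b=cv2.imread('pics/scene7.png')[140:260,290:430]
a=cv2.resize(a,(400,267),interpolation=cv2.INTER_CUBIC); b=cv2.resize(b,(400,343),interpolation=cv2.INTER_CUBIC)
w=cv2.imread('pics/w6.png'); w=cv2.resize(w,(400,250))
o=np.zeros((600,800,3),np.uint8); o[:267,:400]=a; o[:343,400:]=b; o[345:595,:400]=w; cv2.imwrite('pics/c7.png',o)
# bystanders: bright blobs before/after in the top view
t1=load('top1.png')['frame'];t7=load('top7.png')['frame']
for (u,v) in((357,139),(391,143),(397,178),(366,240),(416,253),(208,248),(209,175),(194,217)):
    s=np.s_[v-14:v+14,u-14:u+14]; k=[]
    for t in(t1,t7):
        g=t[s].max(2).astype(float); g*=g>75; k.append((np.array(np.nonzero(g)).mean(1)[::-1]+[u-14,v-14]).round(1))
    print(u,v,k[0],k[1])
E
```

```text
357 139 [357.  139.8] [357.  139.8]
391 143 [391.6 143.5] [394.5 142.9]
397 178 [396.6 177.7] [391.4 180.5]
366 240 [366.1 239.6] [366.9 240.4]
416 253 [416.1 253.3] [414.9 252.3]
208 248 [207.5 248. ] [207.5 248. ]
209 175 [208.6 173.8] [208.6 173.8]
194 217 [193.9 216.7] [193.9 216.7]
```

View pics/c7.png

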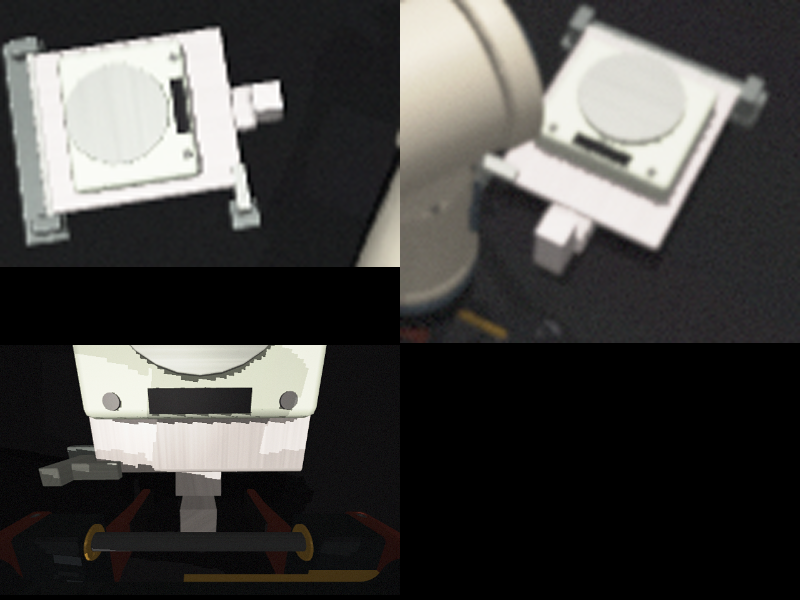

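The wedge sits under the middle of the lip, square to it, with the plate level against the finger. It is free of the gripper: the push was still forward at release, so the wedge was never pulled back. The bystanders are in place; the small pixel shifts are next to where the arm now covers the view. Handing in.

```bash
python3 - <<'E'
from g import *
print(r.sense()['clock'],r.hand_in())
E
```

```text
the job is handed in; nothing more can be done
28.6833 None
```

The wedge is in under the middle of the lip, square to it, pushed until firm at a level push of about 17 N and released; the plate looks level against the finger in the pictures, and I handed in at 28.7 s, though I could not measure how snug it was after letting go.

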